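Sweep the checked chestnuts off the inspection board into the catch pan

ROBOT

A 6-joint arm with a two-finger parallel gripper is mounted at the origin on the work surface. World frame = base frame: x ahead of the robot, y to its left, z up, the work surface at z = 0. Lengths are in mm, angles in rad, forces in N, time in s.
With the tool pointing down it reaches from about 350 to 950 mm from the base axis. Payload 17.4 kg.
Tool frame: the origin (TCP) lies on the centre line of the jaws, within the pads' length; the fingertips stand 19 mm ahead of it and the grasp point (between the pads) is the TCP; z points along the fingers, y is the line along which they close (so a half turn about z gives the same grasp; the last joint's range is limited). The gripper opens to 93 mm and grips with 3 to 60 N. Pads are 15 mm wide; open, the fingers measure 128 mm over their backs; the gripper's body (75 mm by 188 mm) begins 65 mm behind the grasp point.
Start: joints at [1.182, 0.116, 1.442, -0, 1.584, -0.038], TCP at [231.971, 633.894, 237.646] pointing down, gripper open.
Joint ranges: [-2.83, 2.83], [-0.83, 2.19], [0.07, 2.5], [-1.14, 4.28], [0.01, 3], [-2.97, 2.97]. Speed limits (rad/s): [1.89, 1.89, 2.22, 3.14, 3.14, 3.14].

INTERFACE

Orientations are given as a unit quaternion [w, x, y, z].
In Python, from workcell import readout, eyes, job_done gives the robot as it stands. The module is installed in compiled form; this text tells all that it offers.
- The arm moves only by the tool servo_tool, never from a script. Its argument "motion" is a list of rows, each a list of 4 numbers: the shift along the tool's x, y, z in m, then the turn about the tool's z in rad. A call has 1 to 12 rows; each row shifts and turns the commanded pose from where the row before left it, along the tool's axes as they then stand; what a row does not reach is not made up. A row lasts 1/12 s, in which the tool goes at most 41.7 mm and 7.16 degrees, less where a joint would pass 70% of its speed; a pose out of reach is approached as far as the arm can. A call with a gripper value outside its range is refused whole. "grip" is the closure, from 0 (fully open) to 1 (shut), set as the call begins (left out, the last holds). The fingers move at their own pace and stop on an object; "grip_force" is the grip in N (left out, the last holds). Time passes only in rows, so rows that do not move let the fingers close. It gives the time, the measured TCP pose, the force, the opening and the grip force at its end, in the units of the state.
- readout.sense(): the state, without advancing time (a new reading comes with each control period).
- eyes.get_image(name): name is "side" or "top"; returns a dict with "color" (420x560x3 uint8, red, green, blue), "vertical_fov" (degrees; the focal length in pixels is half the picture's height over the tangent of half this angle, whatever the lens; pixels are square), "cx", "cy" (the principal point, pixels), "R" (3x3) and "t" (3): a world point X has camera coordinates R X + t. Camera axes: x right, y down, z forward; pixel columns grow to the right and rows downward; lengths in mm; the calibration is good to about 2 mm. A picture is of the moment at which its call begins. There is no depth.
- job_done(): hands the job in; it is judged then, once.
The state is a dict: "time_s": time; "joint_pos": joint angles; "qd": joint speeds; "effort": joint torques, N m; "position": TCP position; "tool_rot": TCP orientation; "ft_force": force on the tool from outside, world axes, zero at the start; "wrist_torque": the same for the moment, N m; "opening": opening from 0.0 (shut) to 1.0 (fully open); "grip_force": force on a finger pad.
Only numpy, scipy, OpenCV 4.12 (cv2) and the standard library are available. Lean on these libraries where they do the work, as an engineer would, in place of code of your own. Each camera call takes 0.05 s, during which the arm holds its last target. There are 200 camera calls.

TASK

The four chestnuts on the steel inspection board have been checked: with the fingertips, sweep all of them across the board and out through its spout, so that they drop into the catch pan. Only push them along - do not pinch, squeeze or pick up any - and leave the sizing ring, the sample cup and everything on the bench where they stand.

Things in the scene. Friction and masses are not known exactly. Their poses are not given: they have to be found in the camera images.
- board: Stainless steel inspection board, fixed. Origin on the bench, z up; its spout points along its -y. Sizes in mm in this frame: flat deck top at z 50, spanning x -155..155, y -120..190. A 3 mm sheet rim 22 high above the deck stands along the back (y 190) and both sides (x +-155); feet below.
- deck_center (a point): Middle of the deck's top surface (board frame x 0, y 35, z 50 mm), axes as the board's. Towards the spout two straight upright guide vanes, as high as the rim (22 mm), narrow the deck: each runs from (x +-155, y -50) to the spout's mouth at (x +-55, y -120), board frame.
- spout_lip (a point): Middle of the spout's open edge, on the deck's top surface (board frame x 0, y -150, z 50 mm), axes as the board's. The spout is 107 mm wide inside, level with the deck, with cheeks 22 mm high at x +-55 from y -120 to y -150; beyond its open edge things drop into the pan.
- pan: Shallow rectangular aluminium catch pan, fixed on the bench below the spout, 190 mm (x) by 160 mm (y), 34 mm deep, 3 mm sheet. Origin under its centre, which lies 215 mm along -y from the board's origin; axes as the board's. It reaches 15 mm back under the spout's lip.
- nut1: A chestnut of 10 to 20 g lying on its flat side on the deck: round, brown, 33 mm across at 9 mm up, 20.5 mm high, with a small point on one side reaching 22 mm from the middle (only seen: fingers and walls do not meet it). It slides and hardly rolls. Origin at the centre of its flat underside, z up through its domed back.
- nut1_mid (a point): Middle of that chestnut, 10 mm above its origin.
- nut2: A chestnut of 10 to 20 g lying on its flat side on the deck: round, brown, 33 mm across at 9 mm up, 20.5 mm high, with a small point on one side reaching 22 mm from the middle (only seen: fingers and walls do not meet it). It slides and hardly rolls. Origin at the centre of its flat underside, z up through its domed back.
- nut2_mid (a point): Middle of that chestnut, 10 mm above its origin.
- nut3: A chestnut of 10 to 20 g lying on its flat side on the deck: round, brown, 33 mm across at 9 mm up, 20.5 mm high, with a small point on one side reaching 22 mm from the middle (only seen: fingers and walls do not meet it). It slides and hardly rolls. Origin at the centre of its flat underside, z up through its domed back.
- nut3_mid (a point): Middle of that chestnut, 10 mm above its origin.
- nut4: A chestnut of 10 to 20 g lying on its flat side on the deck: round, brown, 33 mm across at 9 mm up, 20.5 mm high, with a small point on one side reaching 22 mm from the middle (only seen: fingers and walls do not meet it). It slides and hardly rolls. Origin at the centre of its flat underside, z up through its domed back.
- nut4_mid (a point): Middle of that chestnut, 10 mm above its origin.
- gauge: Steel sizing ring lying flat on the deck among the chestnuts, 48 mm outside, 37 mm bore, 12 mm high, 80 g, loose. Origin at the centre of its underside. Stays where it is.
- cup: Small clear sample cup with white lid standing on the deck among the chestnuts, 47 mm across the lid, 29 mm high, 60 g, loose. Origin at the centre of its underside. Stays where it is.
- pot1: Large clear sample pot with white lid on the bench, 100 mm across, 127 mm high. Origin under its centre. A bystander.
- pot2: Large clear sample pot with white lid on the bench, 100 mm across, 127 mm high. Origin under its centre. A bystander.
- pot3: Large clear sample pot with white lid on the bench, 100 mm across, 127 mm high. Origin under its centre. A bystander.
- mouse: Black computer mouse on the bench, 58 by 100 mm, 34 mm high. Origin under its middle. A bystander.
- syringe: Plastic syringe lying on the bench along its own x, about 125 mm long and 18 mm high. Origin under its barrel. A bystander.

How it is judged (in metres and radians):
At the end, for the whole second after the job is handed in: All four chestnuts lie inside the catch pan (their middles within its walls, less than 40 mm above its underside), and the sizing ring, sample cup, pots, mouse and syringe are within 20 mm of where they began (x of nut1_mid in the frame of pan between -0.094 and 0.094 m and y of nut1_mid in the frame of pan between -0.079 and 0.079 m and z of nut1_mid in the frame of pan between 0 and 0.04 m and x of nut2_mid in the frame of pan between -0.094 and 0.094 m and y of nut2_mid in the frame of pan between -0.079 and 0.079 m and z of nut2_mid in the frame of pan between 0 and 0.04 m and x of nut3_mid in the frame of pan between -0.094 and 0.094 m and y of nut3_mid in the frame of pan between -0.079 and 0.079 m and z of nut3_mid in the frame of pan between 0 and 0.04 m and x of nut4_mid in the frame of pan between -0.094 and 0.094 m and y of nut4_mid in the frame of pan between -0.079 and 0.079 m and z of nut4_mid in the frame of pan between 0 and 0.04 m and distance of each of gauge, cup, pot1, pot2, pot3, mouse, syringe from where it was at the start of the episode below 0.02 m); the robot touches nothing.
It fails at once if a chestnut is picked up (its middle more than 95 mm above the bench, 35 mm higher than when it lies on the deck) (height (world z) of any of nut1_mid, nut2_mid, nut3_mid, nut4_mid above 0.095 m).
It fails at once if a chestnut is pinched or squeezed by the fingers (more than 15 N) (contact force between the fingers and nut1 above 15 N or contact force between the fingers and nut2 above 15 N or contact force between the fingers and nut3 above 15 N or contact force between the fingers and nut4 above 15 N).
It fails at once if the sizing ring or the sample cup is pushed away (more than 20 mm) or the cup is tipped over (distance of any of gauge, cup from where it was at the start of the episode above 0.02 m or angle between cup's own z axis and vertical above 0.5 rad).
It fails at once if a pot, the mouse or the syringe is knocked more than 20 mm (distance of any of pot1, pot2, pot3, mouse, syringe from where it was at the start of the episode above 0.02 m).
It also fails if it takes over 72 s, if anything falls off the work surface, if the arm or the gripper's body presses on something with over 40 N, if the wrist force passes 120 N, or if a joint passes its speed limit or range.

## Working session

There is one attempt and no reset: what is moved stays moved. The work goes in short steps, Python scripts to look and compute and a tool call to move; the robot and the scene stay as the last step left them, time stands still between calls to the robot, and variables do not carry over. Pictures are saved under pics/ and viewed, at most 10 in all, crops included, and the job is handed in when it is done.

Besides the shell and the picture viewer there is one more tool, called after ">>>" as name(argument=value, ...) on one line, values as JSON. servo_tool: Moves the arm, as the interface text tells. Its arguments: {"type":"object","properties":{"motion":{"type":"array","items":{"type":"array","items":{"type":"number"}}},"grip":{"type":"number"},"grip_force":{"type":"number"}},"required":["motion"]}

```bash
mkdir -p pics; cat > h.py <<'E'
import numpy as np, cv2
from workcell import readout, eyes, job_done
def snap(name,fn):
    im=eyes.get_image(name); cv2.imwrite(fn,im["color"][:,:,::-1]); return im
def ray(im,u,v,z):
    f=210/np.tan(np.radians(im["vertical_fov"])/2)
    R=np.array(im["R"]);t=np.array(im["t"])
    c=-R.T@t; d=R.T@np.array([(u-im["cx"])/f,(v-im["cy"])/f,1])
    return c+d*(z-c[2])/d[2]
E
python3 - <<'E'
from h import *
for n in("top","side"):
    im=snap(n,f"pics/{n}0.png"); print({k:v for k,v in im.items() if k!="color"})
print(readout.sense())
E
```

```text
{'vertical_fov': 48.28598127206, 'cx': 280.5584627404479, 'cy': 211.9709244966905, 'R': array([[ 0.01311724, -0.99981106, -0.01434509],
       [-0.9966805 , -0.01192067, -0.08053499],
       [ 0.08034878,  0.01535387, -0.99664855]]), 't': array([  38.01409053,  550.59261558, 1261.9972326 ])}
{'vertical_fov': 43.72654429907529, 'cx': 271.87678235323693, 'cy': 210.3442283393756, 'R': array([[ 0.82316446, -0.56737007, -0.02216902],
       [-0.36346352, -0.4965283 , -0.78826006],
       [ 0.43622762,  0.6569253 , -0.61494277]]), 't': array([-445.2388162 ,  253.41728356, 1085.27345137])}
{'time_s': 0.1, 'joint_pos': array([ 1.18218308e+00,  1.16426471e-01,  1.44216686e+00,  2.33970191e-05,
        1.58398890e+00, -3.77980049e-02]), 'qd': array([ 0.00077097, -0.0005192 , -0.00064843,  0.0019207 ,  0.00027455,
        0.00010374]), 'effort': array([ 1.69696268e-03, -7.22888231e+01, -6.23867869e+01,  7.82191311e-02,
        2.27810856e-02, -1.23721284e-04]), 'position': array([231.91662539, 633.74781164, 237.00640066]), 'tool_rot': array([-1.16126904e-04,  1.74509348e-01,  9.84655393e-01, -4.81109771e-04]), 'ft_force': array([0.16411695, 0.15553739, 0.49471018]), 'wrist_torque': array([-0.00132488,  0.01504156, -0.00135116]), 'grip_force': 0.0, 'opening': 0.9976227229609627}
```

View pics/top0.png

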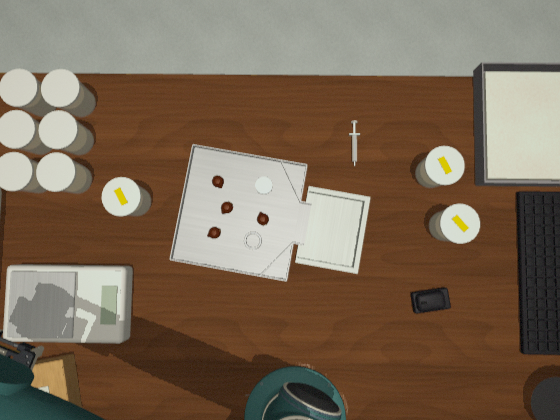

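View pics/side0.png

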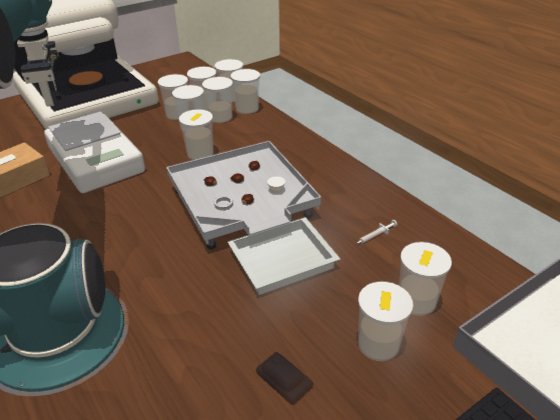

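The top view shows the board at about (170–310, 145–280), spout to the right. Nuts are near (218,181), (227,208), (214,232) and (262,218), the cup at (263,185) and the ring at (254,240).

```bash
python3 - <<'E'
import cv2
i=cv2.imread("pics/top0.png")[135:285,165:375]
cv2.imwrite("pics/c0.png",cv2.resize(i,None,fx=3.8,fy=3.8,interpolation=cv2.INTER_CUBIC))
E
```

```text
(no output)
```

View pics/c0.png

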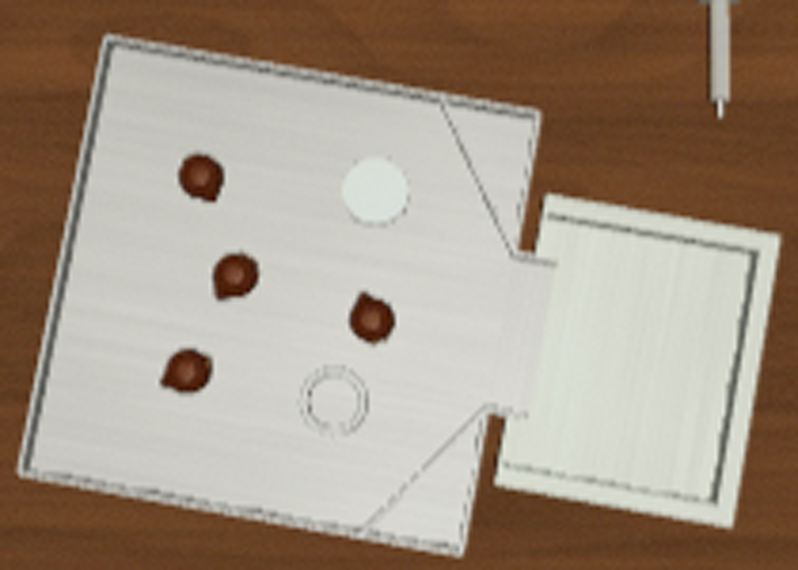

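The crop (scale 3.8, offset 165,135) shows the rim corners at (106,38), (540,110), (463,553), (20,472). Nuts are at (201,175), (236,274), (188,371), (372,319), the cup lid at (376,190) and the ring at (335,401).

```bash
cat > b.py <<'E'
from h import *
im=eyes.get_image("top")
P=lambda u,v,z:ray(im,165+(u+.5)/3.8-.5,135+(v+.5)/3.8-.5,z)[:2]
w=np.array([P(*c,72) for c in((106,38),(540,110),(463,553),(20,472))])
b=np.array([(156,191),(156,-120),(-156,-120),(-156,191)],float)
wc,bc=w.mean(0),b.mean(0)
A=(w-wc);B=(b-bc)
th=np.arctan2((B[:,0]*A[:,1]-B[:,1]*A[:,0]).sum(),(A*B).sum())
Rb=np.array([[np.cos(th),-np.sin(th)],[np.sin(th),np.cos(th)]])
o=wc-Rb@bc
E
python3 - <<'E'
from b import *
print("th",th,"o",o,"res",(A-B@Rb.T).round(1).tolist())
for n,u,v,z in(("A",201,175,60),("B",236,274,60),("C",188,371,60),("D",372,319,60),("cup",376,190,79),("ring",335,401,62),("pan1",545,196,34),("pan2",780,235,34),("pan3",732,527,34),("pan4",497,484,34),("ck",555,264,72),("ck2",527,415,72)):
    p=P(u,v,z); print(n,p.round(1),(Rb.T@(p-o)).round(1))
print((Rb.T@(np.array([232,634])-o)).round(0))
E
```

```text
th -0.16210399531831152 o [541.04392369 119.33698678] res [[-1.9, -0.7], [0.2, 0.6], [0.4, 0.3], [1.3, -0.2]]
A [629.2 214.4] [ 71.6 108.1]
B [559.3 188.1] [ 7.  70.8]
C [490.8 220.2] [-65.8  91.5]
D [528.8  92.1] [ -7.6 -28.9]
cup [617.2  89.7] [ 80.  -16.9]
ring [471.2 116.8] [-68.5 -13.8]
pan1 [620.5 -29.3] [ 102.4 -133.9]
pan2 [ 594.3 -197.4] [ 103.7 -304. ]
pan3 [ 386.5 -163.2] [-106.9 -303.7]
pan4 [414.5   2.9] [-106.1 -135.3]
ck [567.8 -35. ] [  51.4 -148. ]
ck2 [463.  -16.6] [ -55.  -146.7]
[-388.  458.]
```

>>> servo_tool(motion=[[0,0,0,0.1152],[0,0,0,0.1152],[0,0,0,0.1152],[0,0,0,0.1152],[0,0,0,0.1152],[0,0,0,0.1152],[0,0,0,0.1152],[0,0,0,0.1152],[0,0,0,0.1152],[0,0,0,0.1152],[0,0,0,0.1152],[0,0,0,0.1152]], grip=0.74)

```text
time_s: 1.15
position: [231.9, 633.8, 237.3]
tool_rot: [0.0, 0.764, 0.645, -0.0]
ft_force: [0.3, -0.7, 0.2]
opening: 0.265
grip_force: 0.0
```

```bash
cat > s.py <<'E'
import numpy as np
from workcell import readout
from scipy.spatial.transform import Rotation as Ro
th=-0.1621; o=np.array([541.0,119.3]); c,s=np.cos(th),np.sin(th); Rb=np.array([[c,-s],[s,c]])
r=readout.sense(); q=r["tool_rot"]; M=Ro.from_quat([q[1],q[2],q[3],q[0]]).as_matrix()
print("t",r["time_s"],"board xy",(Rb.T@(r["position"][:2]-o)).round(1),"z",r["position"][2].round(1),"yaw err",np.arctan2(M[1,1],M[0,1])-th,"open",r["opening"],"q",r["joint_pos"].round(2),"zaxis",M[:,2].round(3))
E
python3 s.py
```

```text
t 1.15 board xy [-388.   457.9] z 237.3 yaw err -0.006007087063775646 open 0.26475256350803966 q [ 1.18  0.12  1.44 -0.    1.58  1.35] zaxis [-0.    -0.001 -1.   ]
```

>>> servo_tool(motion=[[-0.0373,0.0,0,0.006],[-0.0373,0.0,0,0],[-0.0373,0.0,0,0],[-0.028,0.028,0,0],[-0.028,0.028,0,0],[-0.028,0.028,0,0],[-0.028,0.028,0,0],[-0.028,0.028,0,0],[-0.028,0.028,0,0],[-0.028,0.028,0,0],[-0.028,0.028,0,0],[-0.028,0.028,0,0]])

```text
time_s: 2.15
position: [420.2, 231.0, 237.7]
tool_rot: [0.0, 0.764, 0.645, 0.0]
ft_force: [0.8, 0.6, 0.0]
opening: 0.259
grip_force: 0.0
```

>>> servo_tool(motion=[[-0.026,0.028,0,0],[-0.026,0.028,0,0],[-0.0165,0.028,0,0],[-0.0165,0.028,0,0],[0,0.016,0,0],[0,0,0,0],[0,0,0.025,0],[0,0,0.025,0],[0,0,0.025,0],[0,0,0,0],[0,0,0,0],[0,0,0,0]])

```text
time_s: 3.15
position: [531.8, 127.9, 164.3]
tool_rot: [0.0, 0.764, 0.645, 0.001]
ft_force: [0.3, -0.2, 0.3]
opening: 0.26
grip_force: 0.0
```

```bash
python3 s.py
```

```text
t 3.15 board xy [-10.5   7. ] z 164.3 yaw err -0.005943426643762906 open 0.25979684474063514 q [ 0.19 -0.14  1.81  0.    1.47  0.36] zaxis [ 0.001  0.    -1.   ]
```

>>> servo_tool(motion=[[0.003,0.0025,0,0],[0,0,0.02,0],[0,0,0.02,0],[0,0,0.02,0],[0,0,0.015,0],[0,0,0.01,0],[0,0,0.005,0],[0,0,0,0],[0,0,0,0]])

```text
time_s: 3.9
position: [535.1, 130.3, 73.7]
tool_rot: [0.0, 0.764, 0.645, 0.0]
ft_force: [-0.4, -0.3, 0.5]
opening: 0.263
grip_force: 0.0
```

```bash
python3 s.py; python3 - <<'E'
from h import *
snap("top","pics/t1.png");snap("side","pics/s1.png")
a=cv2.imread("pics/t1.png")[135:285,165:375];b=cv2.imread("pics/s1.png")[110:300,150:350]
cv2.imwrite("pics/c1.png",np.hstack([cv2.resize(a,(400,286)),cv2.resize(b,(400,380))[:286]]) )
cv2.imwrite("pics/c1.png",np.hstack([cv2.resize(a,(400,380)),cv2.resize(b,(400,380))]))
E
```

```text
t 3.9 board xy [-7.6  9.9] z 73.7 yaw err -0.0062784957887956905 open 0.2633064852642602 q [ 0.19 -0.06  1.89 -0.    1.31  0.36] zaxis [ 0.001  0.    -1.   ]
```

View pics/c1.png

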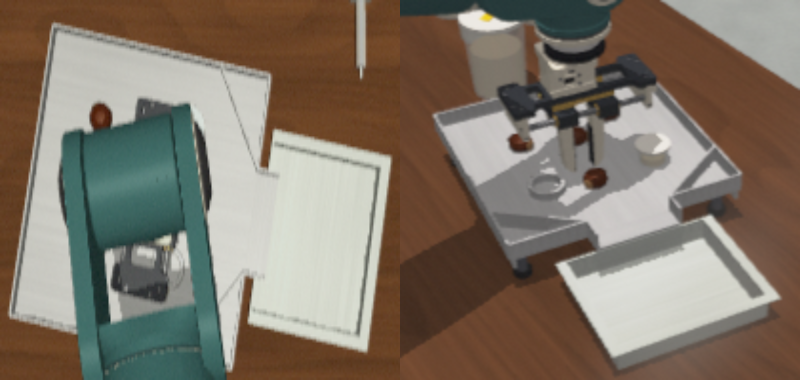

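The right half shows nut D (595,178) just ahead of the finger gap, the ring (547,184) and cup (653,148) clear on either side. Pushing nut D.

>>> servo_tool(motion=[[-0.008,0.001,0,0],[-0.01,0.001,0,0],[-0.012,0.002,0,0],[-0.014,0.002,0,0],[-0.015,0.002,0,0],[-0.015,0,0,0],[-0.015,0,0,0],[-0.015,0,0,0],[-0.015,0,0,0],[-0.015,0,0,0],[-0.015,0,0,0],[-0.015,0,0,0]])

```text
time_s: 5.0
position: [514.5, -34.7, 72.9]
tool_rot: [0.0, 0.764, 0.645, 0.0]
ft_force: [-0.3, 0.6, -0.3]
opening: 0.264
grip_force: 0.0
```

>>> servo_tool(motion=[[-0.014,0,0,0],[0,0,0,0],[0,0,0,0],[0,0,0,0]])

```text
time_s: 5.33
position: [512.5, -46.9, 72.8]
tool_rot: [0.0, 0.764, 0.645, 0.0]
ft_force: [0.5, 0.4, -0.0]
opening: 0.261
grip_force: 0.0
```

```bash
python3 s.py; python3 - <<'E'
from h import *
snap("side","pics/s2.png")
b=cv2.imread("pics/s2.png")[110:300,150:350]
cv2.imwrite("pics/c2.png",cv2.resize(b,(600,570)))
E
```

```text
t 5.3333 board xy [  -1.3 -168.6] z 72.8 yaw err -0.0069833533016725735 open 0.2611811626394021 q [-0.14 -0.14  1.97  0.    1.31  0.03] zaxis [ 0.  0. -1.]
```

View pics/c2.png

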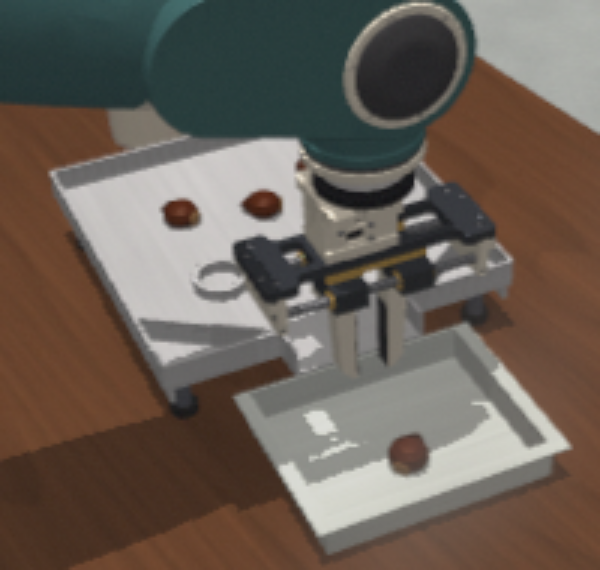

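The pan now holds nut D at (408,453); the ring (220,278) has not moved. Next is nut B.

>>> servo_tool(motion=[[0,0,-0.03,0.0065],[0,0,-0.03,0],[0.02,0.0,0,0],[0.036,0.002,0,0],[0.036,0.002,0,0],[0.036,0.002,0,0],[0.036,0.002,0,0],[0.036,0,0,0],[0.036,0,0,0],[0.028,0,0,0],[0.014,0,0,0],[0,0,0,0]])

```text
time_s: 6.38
position: [568.6, 228.4, 132.3]
tool_rot: [-0.0, 0.765, 0.644, -0.0]
ft_force: [0.6, 0.2, 0.2]
opening: 0.261
grip_force: 0.0
```

>>> servo_tool(motion=[[0,0,0,0],[0,0,0,0]])

```text
time_s: 6.55
position: [568.7, 224.9, 132.5]
tool_rot: [0.0, 0.766, 0.643, -0.0]
ft_force: [-0.6, -0.0, 0.5]
opening: 0.258
grip_force: 0.0
```

```bash
python3 s.py
```

```text
t 6.55 board xy [ 10.3 108.7] z 132.5 yaw err -0.012944689288766131 open 0.25816948958971697 q [ 0.33  0.03  1.71 -0.    1.41  0.51] zaxis [-0. -0. -1.]
```

>>> servo_tool(motion=[[0,-0.003,0,-0.013],[0,0,0.02,0],[0,0,0.02,0],[0,0,0.012,0],[0,0,0.0065,0],[0,0,0,0],[0,0,0,0],[-0.008,0,0,0],[-0.01,0,0,0],[-0.012,0,0,0],[-0.014,0,0,0],[-0.015,0,0,0]])

```text
time_s: 7.55
position: [556.2, 166.5, 74.5]
tool_rot: [0.0, 0.762, 0.648, 0.0]
ft_force: [0.1, 1.2, 0.5]
opening: 0.261
grip_force: 0.3
```

>>> servo_tool(motion=[[-0.015,0,0,0],[-0.015,0,0,0],[-0.015,0,0,0],[-0.015,0,0,0],[-0.015,0,0,0],[-0.015,0,0,0],[-0.015,0,0,0],[-0.015,0,0,0],[-0.015,0,0,0],[-0.015,0,0,0],[-0.015,0,0,0],[-0.015,0,0,0]])

```text
time_s: 8.55
position: [526.8, -11.3, 74.1]
tool_rot: [-0.0, 0.762, 0.647, -0.0]
ft_force: [-0.0, -0.2, 1.2]
opening: 0.26
grip_force: 0.2
```

>>> servo_tool(motion=[[-0.015,0,0,0],[-0.015,0,0,0],[-0.01,0,0,0],[0,0,0,0],[0,0,0,0],[0,0,-0.03,0],[0,0,-0.03,0],[0,0,0,0],[0,0,0,0]])

```text
time_s: 9.3
position: [521.7, -48.6, 135.8]
tool_rot: [0.001, 0.762, 0.648, 0.001]
ft_force: [-0.1, 0.7, -0.1]
opening: 0.262
grip_force: 0.0
```

```bash
python3 s.py; python3 - <<'E'
from h import *
snap("side","pics/s3.png")
b=cv2.imread("pics/s3.png")[110:300,150:350]
cv2.imwrite("pics/c3.png",cv2.resize(b,(600,570)))
E
```

```text
t 9.3 board xy [   8.1 -168.8] z 135.8 yaw err 0.0008754736765635152 open 0.26172183417282535 q [-0.14 -0.17  1.89  0.    1.42  0.02] zaxis [ 0.003 -0.    -1.   ]
```

View pics/c3.png

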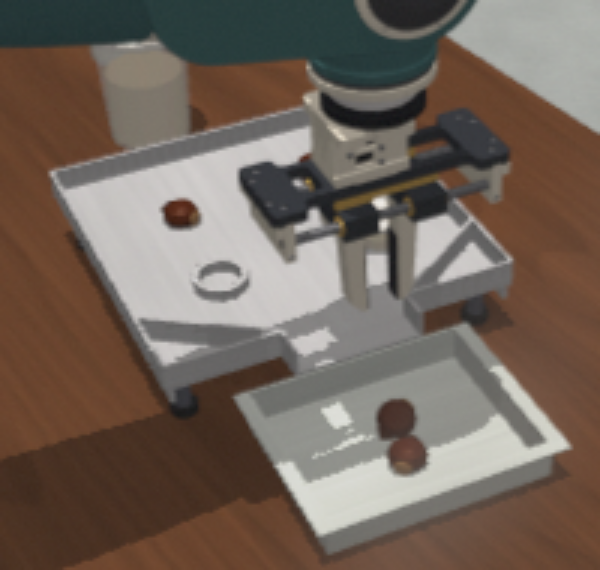

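Two nuts are in the pan, at (397,417) and (407,455); ring and cup look untouched. Next is nut A.

>>> servo_tool(motion=[[0.02,0.004,0,0],[0.03,0.006,0,0],[0.03,0.006,0,0],[0.03,0.006,0,0],[0.03,0.006,0,0],[0.03,0.006,0,0],[0.03,0.006,0,0],[0.03,0.006,0,0],[0.03,0.006,0,0],[0.03,0.006,0,0],[0.025,0.006,0,0],[0,0,0,0]])

```text
time_s: 10.35
position: [634.9, 255.4, 131.8]
tool_rot: [-0.001, 0.761, 0.649, -0.001]
ft_force: [0.4, 0.0, 0.5]
opening: 0.256
grip_force: 0.0
```

>>> servo_tool(motion=[[0,0,0,0],[0,0,0,0]])

```text
time_s: 10.52
position: [634.2, 251.3, 132.8]
tool_rot: [-0.0, 0.762, 0.648, -0.001]
ft_force: [0.6, 0.1, 0.7]
opening: 0.261
grip_force: 0.0
```

```bash
python3 s.py
```

```text
t 10.5167 board xy [ 70.7 145.3] z 132.8 yaw err 0.000660678871570286 open 0.260811488669536 q [ 0.34  0.18  1.54 -0.    1.42  0.5 ] zaxis [-0.002 -0.001 -1.   ]
```

>>> servo_tool(motion=[[0,0.001,0.02,0],[0,0,0.02,0],[0,0,0.012,0],[0,0,0.0065,0],[0,0,0,0],[0,0,0,0],[-0.008,0,0,0],[-0.008,0,0,0],[-0.009,0,0,0],[-0.01,-0.003,0,0],[-0.01,-0.005,0,0],[-0.01,-0.006,0,0]])

```text
time_s: 11.52
position: [612.6, 198.0, 75.8]
tool_rot: [0.0, 0.762, 0.647, 0.0]
ft_force: [0.5, 1.5, 0.5]
opening: 0.261
grip_force: 0.2
```

>>> servo_tool(motion=[[-0.01,-0.006,0,0],[-0.01,-0.006,0,0],[-0.01,-0.006,0,0],[-0.01,-0.006,0,0],[-0.01,-0.006,0,0],[-0.01,-0.006,0,0],[-0.01,-0.006,0,0],[-0.01,-0.003,0,0],[0,0,0,0],[0,0,0,0]])

```text
time_s: 12.35
position: [555.9, 127.1, 75.8]
tool_rot: [0.0, 0.762, 0.647, 0.0]
ft_force: [-1.0, 0.5, -0.4]
opening: 0.26
grip_force: 0.0
```

```bash
python3 s.py; python3 - <<'E'
from h import *
snap("side","pics/s4.png")
b=cv2.imread("pics/s4.png")[110:300,150:350]
cv2.imwrite("pics/c4.png",cv2.resize(b,(600,570)))
E
```

```text
t 12.35 board xy [13.4 10.1] z 75.8 yaw err -0.0005976362230077636 open 0.2600597124699105 q [ 0.18 -0.02  1.85  0.    1.31  0.34] zaxis [ 0.  0. -1.]
```

View pics/c4.png

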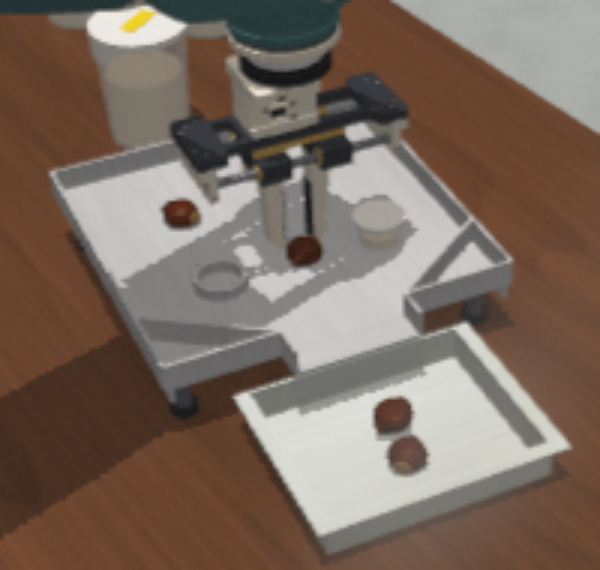

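Nut A (304,250) sits in the finger notch between ring and cup. Pushing on straight out, then moving over to nut C.

>>> servo_tool(motion=[[-0.01,0,0,0],[-0.014,0,0,0],[-0.015,0,0,0],[-0.016,0,0,0],[-0.016,0,0,0],[-0.016,0,0,0],[-0.016,0,0,0],[-0.016,0,0,0],[-0.016,0,0,0],[-0.016,0,0,0],[-0.016,0,0,0],[-0.013,0,0,0]])

```text
time_s: 13.4
position: [526.4, -51.9, 75.6]
tool_rot: [0.0, 0.762, 0.647, -0.0]
ft_force: [-0.3, 0.5, -0.7]
opening: 0.264
grip_force: 0.0
```

>>> servo_tool(motion=[[0,0,0,0],[0,0,0,0],[0,0,-0.03,0],[0,0,-0.028,0],[0,0,0,0],[0.02,-0.005,0,0],[0.03,-0.008,0,0],[0.03,-0.008,0,0],[0.03,-0.008,0,0],[0.03,-0.008,0,0],[0.03,-0.008,0,0],[0.03,-0.008,0,0]])

```text
time_s: 14.4
position: [506.2, 158.0, 133.5]
tool_rot: [-0.0, 0.762, 0.648, 0.0]
ft_force: [0.1, -0.1, 0.5]
opening: 0.255
grip_force: 0.0
```

>>> servo_tool(motion=[[0.03,-0.008,0,0],[0.03,-0.008,0,0],[0.03,-0.008,0,0],[0.01,-0.003,0,0],[0,0,0,0],[0,0,0,0]])

```text
time_s: 14.9
position: [496.0, 259.1, 133.3]
tool_rot: [0.0, 0.761, 0.648, -0.0]
ft_force: [0.3, -1.3, 0.0]
opening: 0.259
grip_force: 0.0
```

```bash
python3 s.py
```

```text
t 14.9 board xy [-67.  130.7] z 133.3 yaw err 0.0018309220941455095 open 0.2590983428326188 q [ 0.44 -0.09  1.82 -0.    1.41  0.6 ] zaxis [-0. -0. -1.]
```

>>> servo_tool(motion=[[0,0.001,0.02,0.002],[0,0,0.02,0],[0,0,0.012,0],[0,0,0.006,0],[0,0,0,0],[0,0,0,0],[-0.008,0,0,0],[-0.009,0,0,0],[-0.01,0,0,0],[-0.01,0.004,0,0],[-0.01,0.006,0,0],[-0.01,0.007,0,0]])

```text
time_s: 15.9
position: [505.1, 198.4, 76.0]
tool_rot: [0.0, 0.763, 0.647, 0.0]
ft_force: [-0.5, -0.3, 0.6]
opening: 0.26
grip_force: 0.1
```

>>> servo_tool(motion=[[-0.01,0.007,0,0],[-0.01,0.007,0,0],[-0.01,0.007,0,0],[-0.01,0.007,0,0],[-0.01,0.007,0,0],[-0.01,0.007,0,0],[-0.01,0.004,0,0],[0,0,0,0],[0,0,0,0]])

```text
time_s: 16.65
position: [538.7, 122.6, 75.5]
tool_rot: [-0.0, 0.763, 0.646, -0.0]
ft_force: [0.6, 0.9, -0.2]
opening: 0.263
grip_force: 0.0
```

```bash
python3 s.py; python3 - <<'E'
from h import *
snap("side","pics/s5.png")
b=cv2.imread("pics/s5.png")[110:300,150:350]
cv2.imwrite("pics/c5.png",cv2.resize(b,(600,570)))
E
```

```text
t 16.65 board xy [-2.8  2.9] z 75.5 yaw err -0.0028426243764683723 open 0.26252738576306806 q [ 0.18 -0.06  1.89  0.    1.31  0.34] zaxis [-0.  0. -1.]
```

View pics/c5.png

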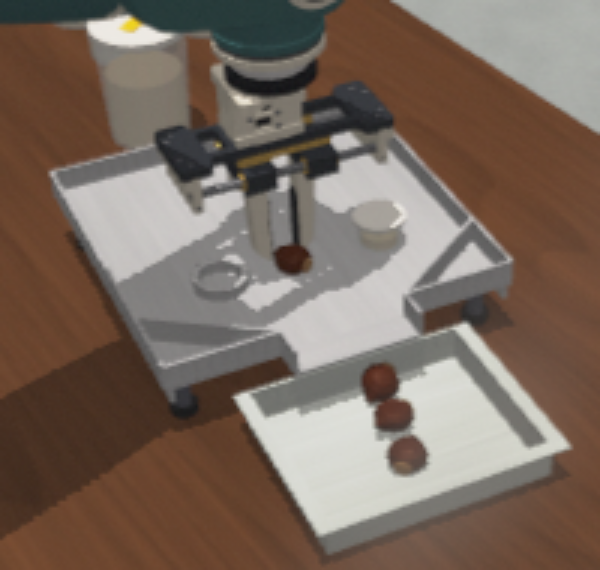

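Three nuts are in the pan at (380,381), (394,414), (407,455), and nut C (292,259) sits in the notch. I'll steer C slightly to -x so it lands beside the others.

>>> servo_tool(motion=[[-0.01,0,0,0],[-0.014,0,0,0],[-0.015,0,0,0],[-0.015,0,0,0],[-0.015,-0.001,0,0],[-0.015,-0.003,0,0],[-0.015,-0.003,0,0],[-0.015,-0.003,0,0],[-0.017,-0.003,0,0],[-0.018,0,0,0],[-0.018,0,0,0],[-0.01,0,0,0]])

```text
time_s: 17.7
position: [496.2, -51.3, 75.8]
tool_rot: [0.0, 0.763, 0.647, -0.0]
ft_force: [0.3, 0.6, 0.2]
opening: 0.26
grip_force: 0.0
```

>>> servo_tool(motion=[[0,0,0,0],[0,0,0,0],[0,0,-0.03,0],[0,0,-0.03,0],[0,0,-0.03,0],[0,0,0,0],[0,0,0,0],[0,0,0,0]])

```text
time_s: 18.37
position: [496.8, -48.7, 164.8]
tool_rot: [-0.0, 0.762, 0.647, -0.0]
ft_force: [0.5, -0.2, -0.8]
opening: 0.256
grip_force: 0.0
```

```bash
python3 s.py; python3 - <<'E'
from h import *
snap("side","pics/s6.png");snap("top","pics/t6.png")
b=cv2.imread("pics/s6.png")[110:300,150:350];a=cv2.imread("pics/t6.png")[135:285,165:375]
cv2.imwrite("pics/c6.png",np.hstack([cv2.resize(a,(400,380)),cv2.resize(b,(400,380))]))
E
```

```text
t 18.3667 board xy [ -16.5 -173. ] z 164.8 yaw err -0.0010075435448663739 open 0.25601798093443007 q [-0.15 -0.25  1.9   0.    1.48  0.01] zaxis [-0.001  0.    -1.   ]
```

View pics/c6.png

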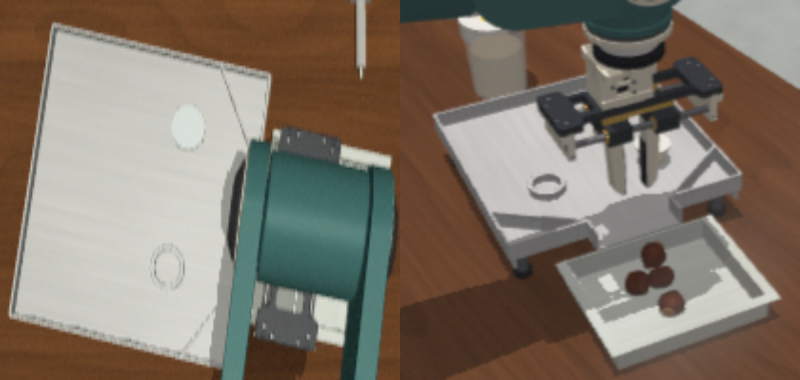

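The deck is clear of nuts, and all four lie in the pan at (653,254), (638,282), (660,276), (672,302). The cup (188,127) and ring (167,267) are where they started, and the arm touches nothing.

```bash
python3 -c "
from workcell import job_done
print(job_done())"
```

```text
the job is handed in; nothing more can be done
None
```

All four chestnuts were swept through the spout into the catch pan by about 18 s on the robot clock, the ring and cup stayed in place, and the job is handed in; no verdict came back.

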